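# Park the bottle-drying board under the low riser

### The job

Shut the lid of the sterilizer cup on the oak drying board, then slide the board, flat on the worktop, in under the low riser without touching the riser. Push until you feel it press into the sprung stop at the back, gently without ramming it, and let go so that the board stays resting against the stop, square and in the middle. Leave the other things where they are.

Things in the scene. Friction and masses are not known exactly. Their poses are not given: they have to be found in the camera images.
- board: Loose light oak board, 260 (x) x 170 (y) x 18 mm, about 0.75 kg in all, flat on the worktop. Origin: centre of its underside, z up; +x is the way it goes in under the riser, the pull bar is at its -x end. Fixed on it: a grey lidded cup and a pale silicone grass rack with an orange ring (x -40 to +110, y -79 to -17, up to 74 mm high). It slides with 3 to 10 N of drag, varying by run
- bar_middle (a point): Middle of the board's oak pull bar, to be gripped from above: 12 mm thick (board x), 96 mm long (board y), 44 to 60 mm above the worktop, on posts at y = -42 and +42 mm, open beneath. This point is at x -118, y 0, z 52 mm of the board. The board is bare from the bar to x = -40 mm
- lid (a joint): Opening angle of the cup's lid, rad: 0 shut, 1.57 upright, 1.9 at most. The hinge is stiff: the lid stays where it is left; swinging it takes about 1 N at the rim. It starts about upright
- lid_hinge (a point): Middle of the lid's hinge, at x 55, y 75, z 77 mm of the board; its axis runs along board x. The shut lid is a disc 76 mm across, 7 mm thick, underside at hinge height, centre 40 mm from the hinge towards board -y, with a thumb tab ending 86 mm from the hinge. Opened, it stands up on the cup's +y side
- deck: The fixed low riser: brown wooden deck on four slim dark legs. Origin: on the worktop under the middle of its front edge; z up; +x points in under it. 210 mm deep (x), 270 mm wide, underside 100 mm and top 116 mm above the worktop; clear between the legs for y -120 to +120 mm. Jars and a box up to 190 mm above the worktop stand on it behind x = 115 mm
- stop: Sprung stop under the riser's rear; origin and axes the same as deck. Its rubber pad, 120 mm wide, 31 mm high, faces the board's far edge (board x = +130 mm); the pad's face is out of sight and unmeasured, anywhere from x = 128 to 168 mm. It yields at 1.5 N per mm for 10 mm, then is hard; over 20 N is ramming. Let go, the board may creep back till its drag holds it
- bottle: Clear bottle, 170 mm high, 60 mm across, origin under its centre; leave alone
- ring: Orange bottle ring lying on the worktop, 54 mm across, 10 mm high, origin under its centre; leave alone
- spoon: Stainless spoon, 160 mm long; leave alone
- mug: White mug, 85 mm high, 76 mm across; leave alone
- bowl: Bowl, 110 mm across, 45 mm high; leave alone
- sponge: Yellow sponge block, 100 x 65 x 28 mm; leave alone
- cup_top (a point): Centre of the grey round cup's mouth, at x 55, y 35, z 77 mm of the board; the cup is 72 mm across. The top of the shut lid is 84 mm above the worktop

How it is judged:
On the way, in this order (a step that is already met when the one before it is completed fails the run):
1. the lid is shut while the board is still out in front of the riser (value of joint lid below 0.08 rad and x of board in the frame of deck below -0.08 m), for 0.2 s.
2. the board presses into the sprung stop, with 2.5 N or more (contact force between board and stop above 2.5 N), for 0.3 s.
At the end, for the whole second after the job is handed in: The lid is shut (under 0.08 rad); the board lies flat and still on the worktop under the riser, its far edge still touching the sprung pad (over 0.2 N), its centre within 18 mm of the riser's middle line and its direction within 0.1 rad of the riser's (value of joint lid below 0.08 rad and contact force between board and stop above 0.2 N and y of board in the frame of deck between -0.018 and 0.018 m and angle between the x axis of board and the x axis of deck, either way round below 0.1 rad and height (world z) of board below 0.005 m and linear speed of board below 0.01 m/s).
It fails at once if the board or what it carries touches the riser's deck or legs (over 1 N) (contact force between board and deck above 1 N).
It fails at once if the sprung stop is rammed (over 20 N) (contact force between board and stop above 20 N).
It fails at once if the board is lifted (15 mm) or tipped off the worktop (height (world z) of board above 0.015 m or angle between board's own z axis and vertical above 0.12 rad).
It fails at once if the robot knocks the riser (over 15 N) (contact force between the arm and deck above 15 N).
It fails at once if a bystander is moved by more than 20 mm (distance of any of bottle, ring, spoon, mug, bowl, sponge from where it was at the start of the episode above 0.02 m).
It also fails if it takes over 72 s, if anything falls off the work surface, if the arm or the gripper's body presses on something with over 40 N, if the wrist force passes 120 N, or if a joint passes its speed limit or range.

### The arm

A 6-joint arm with a two-finger parallel gripper is mounted at the origin on the work surface. World frame = base frame: x ahead of the robot, y to its left, z up, the work surface at z = 0. Lengths are in m, angles in rad, forces in N, time in s.
With the tool pointing down it reaches from about 0.325 to 0.775 m from the base axis. Payload 9.3 kg.
Tool frame: the origin (TCP) lies at the very end of the fingers, on their centre line; the grasp point (between the pads) lies 19 mm behind it; z points along the fingers, y is the direction in which the jaws open and shut (so a half turn about z gives the same grasp; the last joint's range is limited). The gripper opens to 85 mm and grips with 20 to 120 N. Pads are 22 mm wide; open, the fingers measure 114 mm over their backs; the gripper's body (76 mm by 85 mm) begins 54 mm behind the grasp point. The pads swing forward as they close: fully open they stand 13 mm farther back than shut.
Start: joints at [1.166, 0.259, 0.021, 1.334, 0, 1.418], TCP at [0.137, 0.533, 0.231] pointing down, gripper open.
Joint ranges: [-3.04, 3.04], [-0.91, 1.82], [-1.04, 1.36], [-1.92, 1.95], [-1.52, 1.45], [-3.14, 3.14]. Speed limits (rad/s): [2.22, 2.22, 2.79, 3.14, 3.14, 3.14].

### API

Orientations are given as a rotation vector (axis times angle).
In Python, from workcell import status, grab_frame, workorder gives the robot as it stands. The module is installed in compiled form; this text tells all that it offers.
- The arm moves only by the shell command python3 -m crank 'ROWS' [FORCE]. ROWS is JSON, a list of rows, each an object of numbers: "fingers": the closure in counts, from 0 (fully open) to 255 (shut); "dx", "dy", "dz": the shift along the tool's x, y, z in cm; "wx", "wy", "wz": the turn, a rotation vector about the tool's x, y, z in rad. In form: [{"fingers": .., "dx": .., "dy": .., "dz": .., "wx": .., "wy": .., "wz": ..}, ...]. A call has 1 to 20 rows; each row shifts and turns the commanded pose from where the row before left it, along the tool's axes as they then stand; what a row does not reach is not made up. A row lasts 1/12 s, in which the tool goes at most 41.7 mm and 7.16 degrees, less where a joint would pass 70% of its speed; a pose out of reach is approached as far as the arm can. A call with a gripper value outside its range is refused whole. The fingers move at their own pace and stop on an object; FORCE is the grip in N (left out, the last holds). Time passes only in rows, so rows that do not move let the fingers close. It gives the time, the measured TCP pose, the force and the opening at its end, in the units of the state.
- status.get_obs(): the state, without advancing time (a new reading comes with each control period).
- grab_frame(name): name is "scene" or "top"; returns a dict with "image" (384x512x3 uint8, red, green, blue), "depth" (384x512 float32, m along the optical axis (not along the pixel's ray), 0 where there is no reading), "camera_matrix" (3x3 intrinsics, pixels), "T" (4x4, takes a point from camera to world coordinates). Camera axes: x right, y up, looking along -z (the intrinsics and any distortion apply to the point x, -y, -z); pixel columns grow to the right and rows downward; lengths in m; the calibration is good to about 2 mm. A picture is of the moment at which its call begins.
- workorder.sign_off(): hands the job in, once; it reports no verdict.
The state is a dict: "clock": time; "q": joint angles; "qvel": joint speeds; "joint_efforts": joint torques, N m; "ee_pos": TCP position; "orientation": TCP orientation; "ft_force": force on the tool from outside, world axes, zero at the start; "moment": the same for the moment, N m; "gripper_width": finger opening in m.
Only numpy, scipy, OpenCV 4.12 (cv2) and the standard library are available. Lean on these libraries where they do the work, as an engineer would, in place of code of your own. Each camera call takes 0.05 s, during which the arm holds its last target.

## Working session

There is one attempt and no reset: what is moved stays moved. The work goes in short steps, Python scripts to look and compute and a shell command to move; the robot and the scene stay as the last step left them, time stands still between calls to the robot, and variables do not carry over. Pictures are saved under pics/ and viewed, and the job is handed in when it is done.

```bash
mkdir -p pics; cat > h.py <<'E'
import numpy as np,cv2
from workcell import status,grab_frame,workorder
def snap(n,tag):
    f=grab_frame(n); cv2.imwrite(f'pics/{tag}.png',cv2.resize(f['image'][:,:,::-1],(800,600),interpolation=cv2.INTER_CUBIC)); np.savez(f'{tag}.npz',**f); return f
def pts(f):
    K=f['camera_matrix'];d=f['depth'];v,u=np.mgrid[0:d.shape[0],0:d.shape[1]]
    c=np.stack([(u-K[0,2])/K[0,0]*d,-(v-K[1,2])/K[1,1]*d,-d],-1)
    return c@f['T'][:3,:3].T+f['T'][:3,3]
def ray(f,u,v,z):
    K=f['camera_matrix'];c=np.array([(u-K[0,2])/K[0,0],-(v-K[1,2])/K[1,1],-1.]);r=f['T'][:3,:3]@c;o=f['T'][:3,3];return o+r*(z-o[2])/r[2]
E
python3 - <<'E'
from h import *
for n in('scene','top'):
    f=snap(n,n+'0');print(n,f['camera_matrix'].round(1).tolist(),f['T'].round(3).tolist(),[k for k in f],(f['depth']>0).mean())
print(status.get_obs())
E
```

```text
scene [[451.6, 0.0, 259.1], [0.0, 451.6, 185.8], [0.0, 0.0, 1.0]] [[-0.778, -0.334, 0.532, 1.166], [0.628, -0.428, 0.649, 0.672], [0.011, 0.84, 0.543, 0.715], [0.0, 0.0, 0.0, 1.0]] ['image', 'depth', 'camera_matrix', 'T'] 0.9960378011067709
top [[381.6, 0.0, 255.3], [0.0, 381.6, 194.4], [0.0, 0.0, 1.0]] [[0.021, 0.993, -0.114, 0.442], [-0.999, 0.024, 0.028, -0.113], [0.03, 0.113, 0.993, 1.074], [0.0, 0.0, 0.0, 1.0]] ['image', 'depth', 'camera_matrix', 'T'] 0.9958038330078125
{'clock': 0.1, 'q': array([1.16641170e+00, 2.59171140e-01, 2.08392782e-02, 1.33369350e+00,
       1.23916751e-05, 1.41818598e+00]), 'qvel': array([ 0.00071694, -0.00086787,  0.00264321,  0.00074503, -0.00114634,
       -0.00161697]), 'joint_efforts': array([ 4.72248692e-03, -5.56693482e+01,  3.45070195e+01,  1.16578434e-02,
       -1.27546032e-04, -1.23368017e-05]), 'ee_pos': array([0.13692685, 0.53243099, 0.23070811]), 'orientation': array([-3.94398396e-01, -3.11638464e+00,  1.85061508e-03]), 'ft_force': array([-0.06470967,  0.2207767 , -0.38781458]), 'moment': array([-0.03478378, -0.02447264, -0.04220629]), 'gripper_width': 0.08543543193261821}
```

View pics/scene0.png

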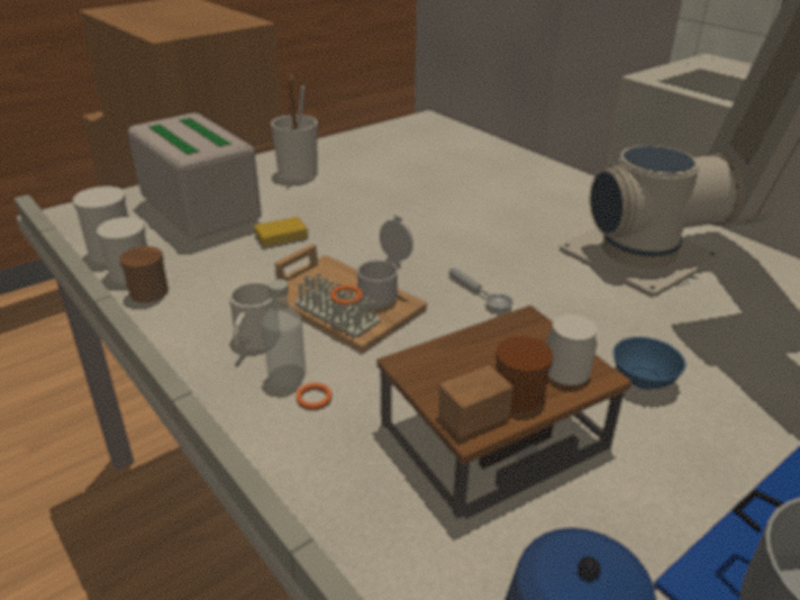

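View pics/top0.png

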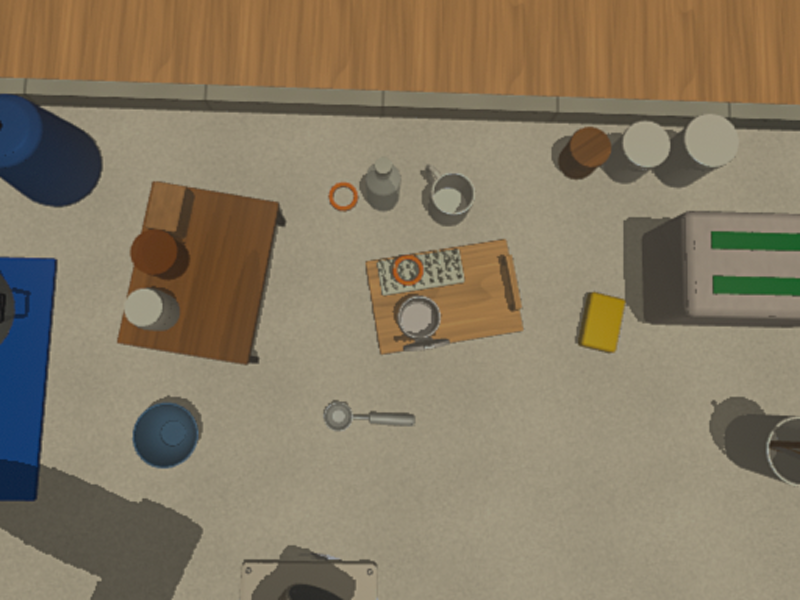

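The top view shows the riser on the left (front edge about (278,202) to (248,363)). The board is in the centre with corners (366,261), (505,239), (522,330) and (381,354), its bar on the right, and the lid upright on the robot side. I'll measure it next.

```bash
cat > m.py <<'E'
from h import *
def fit(P): # rect via minAreaRect on points in mm
    r=cv2.minAreaRect((P[:,:2]*1000).astype(np.float32)); return r
def measure(f,verbose=True):
    p=pts(f);hsv=cv2.cvtColor(f['image'],cv2.COLOR_RGB2HSV)
    out={}
    z=p[...,2]
    return p,hsv,z
if __name__=='__main__':
    f=dict(np.load('top0.npz'));p,hsv,z=measure(f)
    print('table z',np.median(z[330:380,260:480]))
    for (u,v) in[(300,170),(165,170),(325,185),(270,220)]: print(u,v,p[v,u].round(4),hsv[v,u])
    for name,lo,hi,zr in[('board',(5,60,60),(25,255,255),(.008,.03)),('deck',(3,60,30),(25,255,255),(.10,.13))]:
        m=cv2.inRange(hsv,lo,hi)>0; m&=(z>zr[0])&(z<zr[1])
        m=cv2.morphologyEx(m.astype(np.uint8),cv2.MORPH_OPEN,np.ones((3,3)))
        n,l,s,c=cv2.connectedComponentsWithStats(m);i=1+np.argmax(s[1:,4]);mm=l==i
        r=fit(p[mm]);print(name,s[i],r,cv2.boxPoints(r).round(1).tolist(),z[mm].mean())
        cs=max(cv2.findContours(mm.astype(np.uint8),cv2.RETR_EXTERNAL,cv2.CHAIN_APPROX_NONE)[0],key=cv2.contourArea)
        zt=.018 if name=='board' else .116
        Q=np.array([ray(f,*q[0],zt)[:2] for q in cs])*1000
        r=cv2.minAreaRect(Q.astype(np.float32));print(' ray',r,cv2.boxPoints(r).round(1).tolist())
E
python3 m.py
```

```text
table z 0.00017432640697156998
300 170 [ 0.6352 -0.2669  0.019 ] [ 16 136 150]
165 170 [0.6088 0.09   0.1145] [ 14 149 101]
325 185 [ 0.5942 -0.3374  0.0197] [ 16 116  90]
270 220 [ 0.4874 -0.177   0.1315] [18 44 76]
board [ 234  153  101   74 3418] ((580.927978515625, -222.567138671875), (170.85885620117188, 259.5706787109375), 10.77221965789795) [[472.70001220703125, -111.0], [521.2999877929688, -366.0], [689.0999755859375, -334.1000061035156], [640.5999755859375, -79.0999984741211]] 0.01871220386690951
 ray ((580.11572265625, -222.38824462890625), (169.72262573242188, 258.899169921875), 10.784387588500977) [[472.5, -111.0999984741211], [521.0, -365.3999938964844], [687.7000122070312, -333.70001220703125], [639.2999877929688, -79.30000305175781]]
deck [  75  120  104  113 6512] ((598.1161499023438, 183.8058319091797), (210.60801696777344, 270.6958312988281), 81.59099578857422) [[448.79998779296875, 99.4000015258789], [716.5999755859375, 59.79999923706055], [747.4000244140625, 268.20001220703125], [479.6000061035156, 307.79998779296875]] 0.1167336146734352
 ray ((597.2799682617188, 182.71417236328125), (211.70242309570312, 269.39959716796875), 81.65298461914062) [[448.6000061035156, 97.5], [715.2000122070312, 58.400001525878906], [745.9000244140625, 267.8999938964844], [479.3999938964844, 307.0]]
```

```bash
cat > g.py <<'E'
from h import *
from scipy.spatial.transform import Rotation as R
B=np.array([.5805,-.2225]);hb=np.radians(100.77)
D=np.array([.5823,.0787]);hd=np.radians(81.62)
def fr(o,h,x,y): return o+np.array([np.cos(h)*x-np.sin(h)*y,np.sin(h)*x+np.cos(h)*y])
def to(o,h,p): d=np.asarray(p)[:2]-o; return np.array([d@[np.cos(h),np.sin(h)],d@[-np.sin(h),np.cos(h)]])
def go(p,h=None):
    s=status.get_obs();r=R.from_rotvec(s['orientation'])
    print('pos',s['ee_pos'].round(4),'clk',s['clock'],'F',s['ft_force'].round(2),'w',round(s['gripper_width'],4))
    yh=r.as_matrix()[:,1];print('y heading deg',np.degrees(np.arctan2(yh[1],yh[0])).round(2),'tilt z',r.as_matrix()[:,2].round(3))
    print('tool delta cm',(r.inv().apply(np.array(p)-s['ee_pos'])*100).round(2))
E
python3 -m crank '[{"fingers":255,"wz":-0.11},{"fingers":255,"wz":-0.11},{"fingers":255,"wz":-0.11},{"fingers":255,"wz":-0.11}]' 30
python3 - <<'E'
from g import *
s=fr(B,hb,.055,.075+.05)
print(s);go([*s,.24])
E
```

```text
[ 0.44742416 -0.19182718]
pos [0.1369 0.5324 0.2307] clk 0.1 F [-0.06  0.22 -0.39] w 0.0854
y heading deg 75.57 tilt z [-0.    -0.001 -1.   ]
tool delta cm [-48.11 -62.41  -0.86]invalid input at $[0]: expected keys fingers, dx, dy, dz, wx, wy, wz
```

```bash
python3 -m crank '[{"fingers":255,"dx":0,"dy":0,"dz":0,"wx":0,"wy":0,"wz":-0.11},{"fingers":255,"dx":0,"dy":0,"dz":0,"wx":0,"wy":0,"wz":-0.11},{"fingers":255,"dx":0,"dy":0,"dz":0,"wx":0,"wy":0,"wz":-0.11},{"fingers":255,"dx":0,"dy":0,"dz":0,"wx":0,"wy":0,"wz":-0.11},{"fingers":255,"dx":-1.2,"dy":-2.9,"dz":0,"wx":0,"wy":0,"wz":0},{"fingers":255,"dx":-1.2,"dy":-2.9,"dz":0,"wx":0,"wy":0,"wz":0},{"fingers":255,"dx":-1.2,"dy":-2.9,"dz":0,"wx":0,"wy":0,"wz":0},{"fingers":255,"dx":-1.2,"dy":-2.9,"dz":0,"wx":0,"wy":0,"wz":0},{"fingers":255,"dx":-1.2,"dy":-2.9,"dz":0,"wx":0,"wy":0,"wz":0},{"fingers":255,"dx":-1.2,"dy":-2.9,"dz":0,"wx":0,"wy":0,"wz":0},{"fingers":255,"dx":-1.2,"dy":-2.9,"dz":0,"wx":0,"wy":0,"wz":0},{"fingers":255,"dx":-1.2,"dy":-2.9,"dz":0,"wx":0,"wy":0,"wz":0},{"fingers":255,"dx":-1.2,"dy":-2.9,"dz":0,"wx":0,"wy":0,"wz":0},{"fingers":255,"dx":-1.2,"dy":-2.9,"dz":0,"wx":0,"wy":0,"wz":0},{"fingers":255,"dx":-1.2,"dy":-2.9,"dz":0,"wx":0,"wy":0,"wz":0},{"fingers":255,"dx":-1.2,"dy":-2.9,"dz":0,"wx":0,"wy":0,"wz":0}]' 30
python3 - <<'E'
from g import *
s=fr(B,hb,.055,.075+.05)
print(s);go([*s,.24])
E
```

```text
clock: 1.43
ee_pos: [0.344, 0.2163, 0.2312]
orientation: [0.295, -3.128, 0.0]
ft_force: [0.7, 0.4, -0.7]
gripper_width: 0.0002
[ 0.44742416 -0.19182718]
pos [0.344  0.2163 0.2312] clk 1.4333 F [ 0.67  0.39 -0.67] w 0.0002
y heading deg 100.79 tilt z [-0. -0. -1.]
tool delta cm [ -2.52 -42.03  -0.88]
```

```bash
python3 -m crank '[{"fingers":255,"dx":-0.2,"dy":-2.8,"dz":0,"wx":0,"wy":0,"wz":0},{"fingers":255,"dx":-0.2,"dy":-2.8,"dz":0,"wx":0,"wy":0,"wz":0},{"fingers":255,"dx":-0.2,"dy":-2.8,"dz":0,"wx":0,"wy":0,"wz":0},{"fingers":255,"dx":-0.2,"dy":-2.8,"dz":0,"wx":0,"wy":0,"wz":0},{"fingers":255,"dx":-0.2,"dy":-2.8,"dz":0,"wx":0,"wy":0,"wz":0},{"fingers":255,"dx":-0.2,"dy":-2.8,"dz":0,"wx":0,"wy":0,"wz":0},{"fingers":255,"dx":-0.2,"dy":-2.8,"dz":0,"wx":0,"wy":0,"wz":0},{"fingers":255,"dx":-0.2,"dy":-2.8,"dz":0,"wx":0,"wy":0,"wz":0},{"fingers":255,"dx":-0.2,"dy":-2.8,"dz":0,"wx":0,"wy":0,"wz":0},{"fingers":255,"dx":-0.2,"dy":-2.8,"dz":0,"wx":0,"wy":0,"wz":0},{"fingers":255,"dx":-0.2,"dy":-2.8,"dz":0,"wx":0,"wy":0,"wz":0},{"fingers":255,"dx":-0.2,"dy":-2.8,"dz":0,"wx":0,"wy":0,"wz":0},{"fingers":255,"dx":-0.1,"dy":-2.8,"dz":0,"wx":0,"wy":0,"wz":0},{"fingers":255,"dx":0,"dy":-2.8,"dz":0,"wx":0,"wy":0,"wz":0},{"fingers":255,"dx":0,"dy":-2.8,"dz":0,"wx":0,"wy":0,"wz":0},{"fingers":255,"dx":0,"dy":0,"dz":0,"wx":0,"wy":0,"wz":0}]' 30
python3 - <<'E'
from g import *
s=fr(B,hb,.055,.075+.05)
print(s);go([*s,.13]);snap('scene','s1')
E
```

```text
clock: 2.77
ee_pos: [0.4475, -0.1941, 0.2304]
orientation: [0.291, -3.127, 0.001]
ft_force: [-0.5, -0.0, 0.1]
gripper_width: -0.0001
[ 0.44742416 -0.19182718]
pos [ 0.4475 -0.1941  0.2304] clk 2.7667 F [-0.53 -0.    0.09] w -0.0001
y heading deg 100.62 tilt z [-0.001 -0.001 -1.   ]
tool delta cm [-0.04  0.23 10.04]
```

View pics/s1.png

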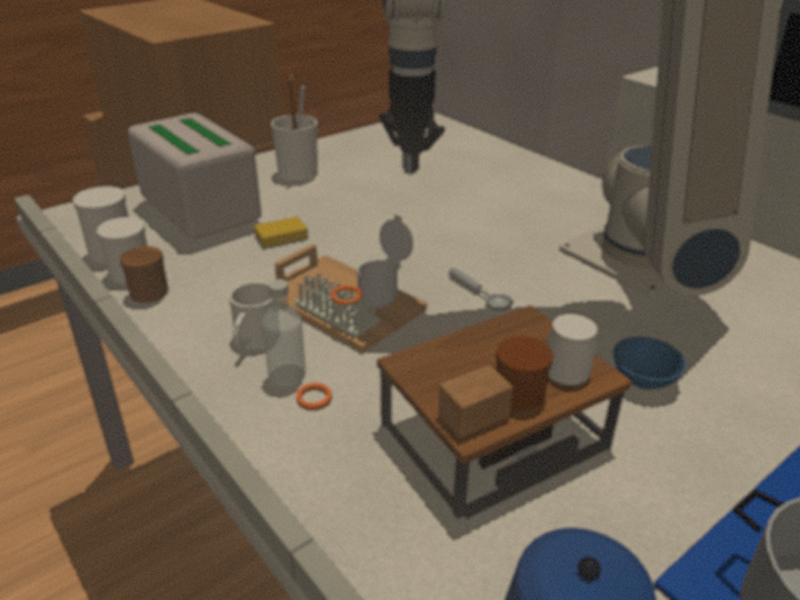

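```bash
python3 -m crank '[{"fingers":255,"dx":0,"dy":0.2,"dz":2.5,"wx":0,"wy":0,"wz":0},{"fingers":255,"dx":0,"dy":0,"dz":2.5,"wx":0,"wy":0,"wz":0},{"fingers":255,"dx":0,"dy":0,"dz":2.5,"wx":0,"wy":0,"wz":0},{"fingers":255,"dx":0,"dy":0,"dz":2.3,"wx":0,"wy":0,"wz":0},{"fingers":255,"dx":-1,"dy":0,"dz":0,"wx":0,"wy":0,"wz":0},{"fingers":255,"dx":-1,"dy":0,"dz":0,"wx":0,"wy":0,"wz":0},{"fingers":255,"dx":-1,"dy":0,"dz":0,"wx":0,"wy":0,"wz":0},{"fingers":255,"dx":-0.7,"dy":0,"dz":0,"wx":0,"wy":0,"wz":0},{"fingers":255,"dx":-0.7,"dy":0,"dz":0.1,"wx":0,"wy":0,"wz":0},{"fingers":255,"dx":-0.7,"dy":0,"dz":0.1,"wx":0,"wy":0,"wz":0},{"fingers":255,"dx":-0.7,"dy":0,"dz":0.2,"wx":0,"wy":0,"wz":0},{"fingers":255,"dx":0,"dy":0,"dz":0,"wx":0,"wy":0,"wz":0}]' 30
python3 - <<'E'
from g import *
go([*fr(B,hb,.055,.075-.044),.085]);snap('scene','s2')
s=status.get_obs();print(to(B,hb,s['ee_pos']),s['ee_pos'][2])
E
```

```text
clock: 3.82
ee_pos: [0.5046, -0.1772, 0.1291]
orientation: [-0.296, 3.127, -0.0]
ft_force: [-0.6, 0.8, -0.0]
gripper_width: 0.0003
pos [ 0.5046 -0.1772  0.1291] clk 3.8167 F [-0.57  0.82 -0.01] w 0.0003
y heading deg 100.81 tilt z [ 0. -0. -1.]
tool delta cm [-3.51 -0.37  4.41]
[0.05886789 0.0668212 ] 0.12902739050877615
```

View pics/s2.png

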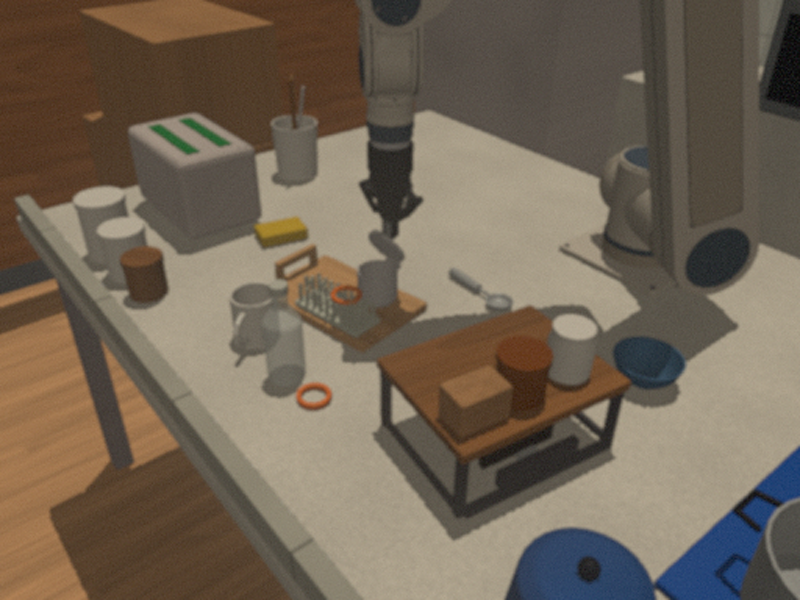

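The lid, near (385,245), is swinging shut ahead of the fingers, so I'll continue along the arc.

```bash
python3 -m crank '[{"fingers":255,"dx":-0.8,"dy":0,"dz":0.3,"wx":0,"wy":0,"wz":0},{"fingers":255,"dx":-0.7,"dy":0,"dz":0.5,"wx":0,"wy":0,"wz":0},{"fingers":255,"dx":-0.6,"dy":0,"dz":0.6,"wx":0,"wy":0,"wz":0},{"fingers":255,"dx":-0.5,"dy":0,"dz":0.6,"wx":0,"wy":0,"wz":0},{"fingers":255,"dx":-0.4,"dy":0,"dz":0.6,"wx":0,"wy":0,"wz":0},{"fingers":255,"dx":-0.3,"dy":0,"dz":0.6,"wx":0,"wy":0,"wz":0},{"fingers":255,"dx":-0.2,"dy":0,"dz":0.6,"wx":0,"wy":0,"wz":0},{"fingers":255,"dx":0,"dy":0,"dz":0.4,"wx":0,"wy":0,"wz":0},{"fingers":255,"dx":0,"dy":0,"dz":0,"wx":0,"wy":0,"wz":0}]' 30
python3 - <<'E'
from g import *
go([*fr(B,hb,.055,.075-.044),.085])
E
```

```text
clock: 4.62
ee_pos: [0.5372, -0.1705, 0.0861]
orientation: [0.295, -3.126, -0.001]
ft_force: [0.1, 0.9, 0.2]
gripper_width: 0.0
pos [ 0.5372 -0.1705  0.0861] clk 4.6167 F [0.07 0.87 0.18] w 0.0
y heading deg 100.79 tilt z [-0.002  0.001 -1.   ]
tool delta cm [-0.18 -0.41  0.11]
```

```bash
python3 -m crank '[{"fingers":255,"dx":0,"dy":0,"dz":0.1,"wx":0,"wy":0,"wz":0},{"fingers":255,"dx":0,"dy":0,"dz":0.1,"wx":0,"wy":0,"wz":0},{"fingers":255,"dx":0,"dy":0,"dz":0,"wx":0,"wy":0,"wz":0}]' 30; python3 -m crank '[{"fingers":255,"dx":0,"dy":0,"dz":0.1,"wx":0,"wy":0,"wz":0},{"fingers":255,"dx":0,"dy":0,"dz":0,"wx":0,"wy":0,"wz":0},{"fingers":255,"dx":0,"dy":0,"dz":0,"wx":0,"wy":0,"wz":0}]' 30
```

```text
clock: 4.87
ee_pos: [0.5376, -0.1709, 0.0854]
orientation: [-0.295, 3.127, -0.0]
ft_force: [0.2, -0.5, 1.1]
gripper_width: 0.0002
clock: 5.12
ee_pos: [0.5377, -0.1709, 0.0844]
orientation: [-0.295, 3.127, -0.0]
ft_force: [-1.6, -0.2, 0.5]
gripper_width: -0.0
```

```bash
python3 -m crank '[{"fingers":255,"dx":0,"dy":0,"dz":0.1,"wx":0,"wy":0,"wz":0},{"fingers":255,"dx":0,"dy":0,"dz":0,"wx":0,"wy":0,"wz":0}]' 30; python3 -m crank '[{"fingers":255,"dx":0,"dy":0,"dz":0.1,"wx":0,"wy":0,"wz":0},{"fingers":255,"dx":0,"dy":0,"dz":0,"wx":0,"wy":0,"wz":0}]' 30
```

```text
clock: 5.28
ee_pos: [0.5378, -0.1709, 0.0839]
orientation: [-0.295, 3.127, -0.001]
ft_force: [-1.5, -0.0, 5.5]
gripper_width: -0.0003
clock: 5.45
ee_pos: [0.5379, -0.171, 0.0837]
orientation: [-0.295, 3.126, -0.002]
ft_force: [-3.4, 1.7, 13.2]
gripper_width: 0.0003
```

```bash
python3 -m crank '[{"fingers":255,"dx":0,"dy":0,"dz":-1,"wx":0,"wy":0,"wz":0},{"fingers":255,"dx":0,"dy":0,"dz":-2.5,"wx":0,"wy":0,"wz":0},{"fingers":255,"dx":0,"dy":0,"dz":-2.5,"wx":0,"wy":0,"wz":0},{"fingers":0,"dx":0,"dy":-2.5,"dz":-2,"wx":0,"wy":0,"wz":0},{"fingers":0,"dx":0,"dy":-2.5,"dz":0,"wx":0,"wy":0,"wz":0},{"fingers":0,"dx":0,"dy":-2.5,"dz":0,"wx":0,"wy":0,"wz":0},{"fingers":0,"dx":0,"dy":-2.5,"dz":0,"wx":0,"wy":0,"wz":0},{"fingers":0,"dx":0,"dy":-2.5,"dz":0,"wx":0,"wy":0,"wz":0},{"fingers":0,"dx":0,"dy":-2.5,"dz":0,"wx":0,"wy":0,"wz":0},{"fingers":0,"dx":0,"dy":-2.5,"dz":0,"wx":0,"wy":0,"wz":0},{"fingers":0,"dx":-3,"dy":0,"dz":0,"wx":0,"wy":0,"wz":0},{"fingers":0,"dx":0,"dy":0,"dz":0,"wx":0,"wy":0,"wz":0}]' 30
python3 - <<'E'
from g import *
go([*fr(B,hb,-.118,.0),.033]);snap('scene','s3');f=snap('top','t3');snap
E
sed -i "s/np.load('top0.npz')/np.load(__import__('sys').argv[1])/" m.py; python3 m.py t3.npz
```

```text
clock: 6.45
ee_pos: [0.6024, -0.3381, 0.1615]
orientation: [-0.293, 3.127, 0.001]
ft_force: [-1.1, 1.0, -0.7]
gripper_width: 0.0854
pos [ 0.6024 -0.3381  0.1615] clk 6.45 F [-1.06  0.97 -0.68] w 0.0854
y heading deg 100.71 tilt z [ 0.001  0.    -1.   ]
tool delta cm [ 0.   -0.04 12.85]
table z 0.0013692834008743882
300 170 [ 0.6352 -0.2669  0.0189] [ 17 121  97]
165 170 [0.6083 0.0894 0.1172] [ 15 152 111]
325 185 [ 0.5056 -0.2066  0.6345] [ 21  56 145]
270 220 [ 0.4929 -0.1848  0.0172] [ 16 116 147]
board [ 269  153   57   67 1185] ((607.3435668945312, -248.88394165039062), (83.10111236572266, 228.26382446289062), 50.061405181884766) [[493.20001220703125, -207.5], [668.2000122070312, -354.0], [721.5, -290.29998779296875], [546.5, -143.8000030517578]] 0.018795674302591353
 ray ((607.2794189453125, -248.69671630859375), (83.3488998413086, 227.75991821289062), 50.04071807861328) [[493.20001220703125, -207.5], [667.7999877929688, -353.79998779296875], [721.2999877929688, -289.8999938964844], [546.7999877929688, -143.60000610351562]]
deck [  75  120  104  114 6491] ((597.8931274414062, 183.7047119140625), (210.9610137939453, 270.9682312011719), 81.37586975097656) [[448.1000061035156, 99.69999694824219], [716.0, 59.099998474121094], [747.7000122070312, 267.70001220703125], [479.79998779296875, 308.29998779296875]] 0.11668467885809598
 ray ((597.2640991210938, 182.7124786376953), (211.7227325439453, 269.3820495605469), 81.66889953613281) [[448.70001220703125, 97.5], [715.2000122070312, 58.5], [745.9000244140625, 267.8999938964844], [479.29998779296875, 307.0]]
```

View pics/s3.png

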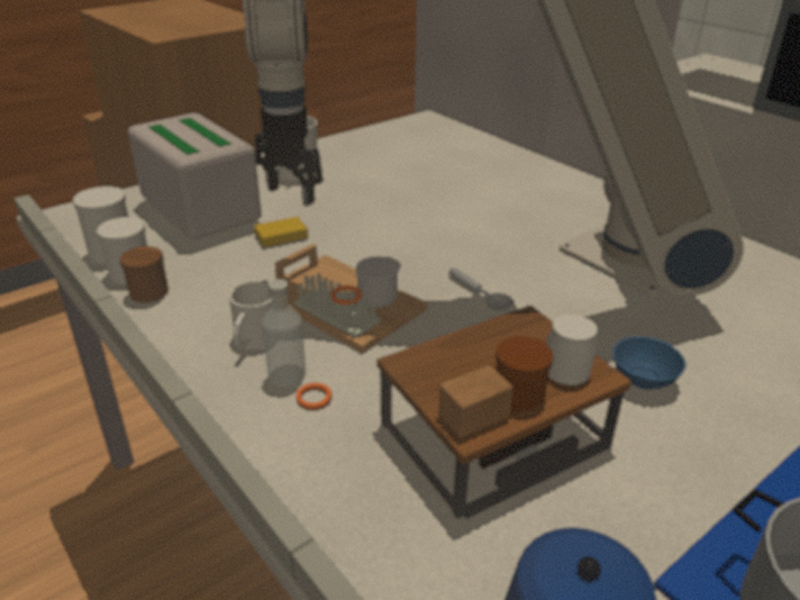

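View pics/t3.png

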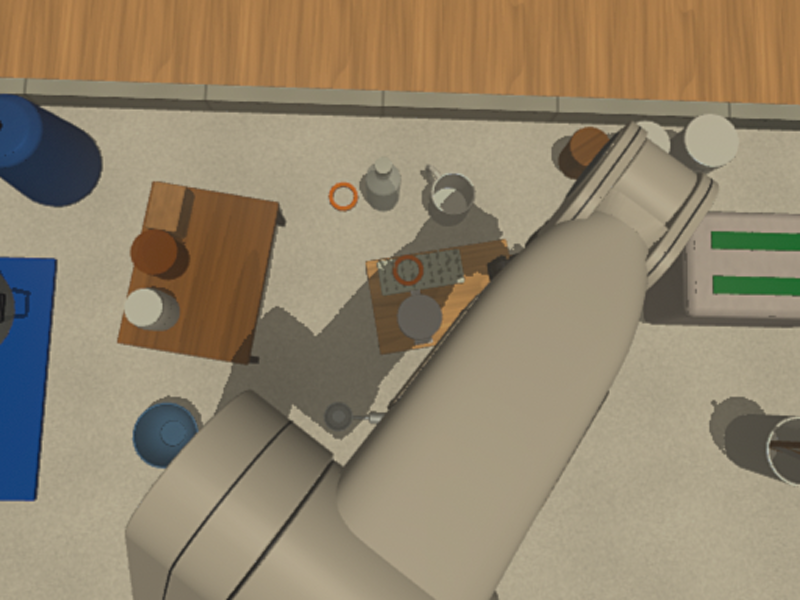

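Lid is shut (grey disc at (420,317)) and the board corners have not moved. Going down onto the bar.

```bash
python3 - <<'E'
from g import *
f=dict(np.load('t3.npz'));p=pts(f);q=p[193:214,259:280].reshape(-1,3);q=q[abs(q[:,2]-.084)<.02]
A=np.c_[q[:,:2]-q[:,:2].mean(0),np.ones(len(q))];print(np.linalg.lstsq(A,q[:,2],rcond=None)[0],len(q))
E
python3 -m crank '[{"fingers":0,"dx":0,"dy":0,"dz":2.5,"wx":0,"wy":0,"wz":0},{"fingers":0,"dx":0,"dy":0,"dz":2.5,"wx":0,"wy":0,"wz":0},{"fingers":0,"dx":0,"dy":0,"dz":2.5,"wx":0,"wy":0,"wz":0},{"fingers":0,"dx":0,"dy":0,"dz":2.5,"wx":0,"wy":0,"wz":0},{"fingers":0,"dx":0,"dy":0,"dz":1.5,"wx":0,"wy":0,"wz":0},{"fingers":0,"dx":0,"dy":0,"dz":1.3,"wx":0,"wy":0,"wz":0},{"fingers":0,"dx":0,"dy":0,"dz":0,"wx":0,"wy":0,"wz":0}]' 30
python3 - <<'E'
from g import *
go([*fr(B,hb,-.118,.0),.033])
E
```

```text
[ 0.00218692 -0.00499375  0.08454404] 439
clock: 7.13
ee_pos: [0.5981, -0.3358, 0.0317]
orientation: [0.295, -3.124, -0.005]
ft_force: [-1.1, -0.5, 0.1]
gripper_width: 0.0854
pos [ 0.5981 -0.3358  0.0317] clk 7.1333 F [-1.07 -0.5   0.07] w 0.0854
y heading deg 100.8 tilt z [-0.004  0.003 -1.   ]
tool delta cm [-0.38 -0.34 -0.13]
```

```bash
python3 -m crank '[{"fingers":0,"dx":-0.3,"dy":-0.3,"dz":0,"wx":0,"wy":0,"wz":0},{"fingers":0,"dx":0,"dy":0,"dz":0,"wx":0,"wy":0,"wz":0}]' 30
python3 - <<'E'
from g import *
go([*fr(B,hb,-.118,.0),.033])
E
```

```text
clock: 7.3
ee_pos: [0.6042, -0.3401, 0.0357]
orientation: [-0.295, 3.126, -0.002]
ft_force: [-0.4, 0.4, 0.7]
gripper_width: 0.0855
pos [ 0.6042 -0.3401  0.0357] clk 7.3 F [-0.44  0.36  0.68] w 0.0855
y heading deg 100.79 tilt z [ 0.002 -0.001 -1.   ]
tool delta cm [0.13 0.19 0.27]
```

```bash
python3 -m crank '[{"fingers":0,"dx":0.1,"dy":0.2,"dz":0.1,"wx":0,"wy":0,"wz":0},{"fingers":120,"dx":0,"dy":0,"dz":0,"wx":0,"wy":0,"wz":0},{"fingers":255,"dx":0,"dy":0,"dz":0,"wx":0,"wy":0,"wz":0},{"fingers":255,"dx":0,"dy":0,"dz":0,"wx":0,"wy":0,"wz":0},{"fingers":255,"dx":0,"dy":0,"dz":0,"wx":0,"wy":0,"wz":0},{"fingers":255,"dx":0,"dy":0,"dz":0,"wx":0,"wy":0,"wz":0},{"fingers":255,"dx":0,"dy":0,"dz":0,"wx":0,"wy":0,"wz":0},{"fingers":255,"dx":0,"dy":0,"dz":0,"wx":0,"wy":0,"wz":0}]' 50
python3 - <<'E'
from g import *
go([*fr(B,hb,-.118,.0),.033]);snap('scene','s4');f=snap('top','t4')
E
```

```text
clock: 7.97
ee_pos: [0.6023, -0.3379, 0.0335]
orientation: [-0.295, 3.127, -0.001]
ft_force: [0.4, -0.2, 1.9]
gripper_width: 0.0113
pos [ 0.6023 -0.3379  0.0335] clk 7.9667 F [ 0.36 -0.21  1.93] w 0.0113
y heading deg 100.78 tilt z [ 0. -0. -1.]
tool delta cm [-0.02 -0.06  0.05]
```

View pics/s4.png

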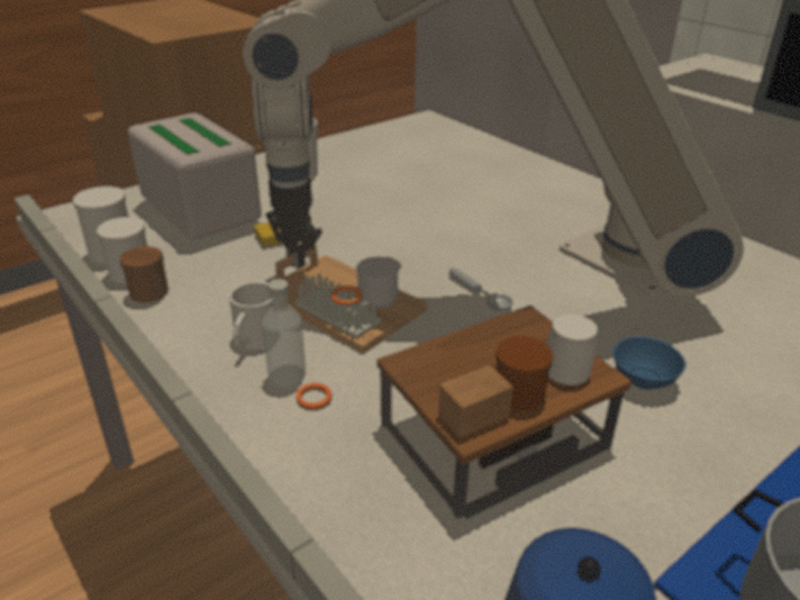

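```bash
python3 -m crank '[{"fingers":255,"dx":0.2,"dy":0.1,"dz":0,"wx":0,"wy":0,"wz":0.01},{"fingers":255,"dx":0.5,"dy":0.2,"dz":0,"wx":0,"wy":0,"wz":0.02},{"fingers":255,"dx":0.6,"dy":0.2,"dz":0,"wx":0,"wy":0,"wz":0.027},{"fingers":255,"dx":0.6,"dy":0.2,"dz":0,"wx":0,"wy":0,"wz":0.027},{"fingers":255,"dx":0.6,"dy":0.17,"dz":0,"wx":0,"wy":0,"wz":0.027},{"fingers":255,"dx":0.6,"dy":0.15,"dz":0,"wx":0,"wy":0,"wz":0.027},{"fingers":255,"dx":0.6,"dy":0.13,"dz":0,"wx":0,"wy":0,"wz":0.027},{"fingers":255,"dx":0.6,"dy":0.1,"dz":0,"wx":0,"wy":0,"wz":0.027},{"fingers":255,"dx":0.3,"dy":0.05,"dz":0,"wx":0,"wy":0,"wz":0.01},{"fingers":255,"dx":0,"dy":0,"dz":0,"wx":0,"wy":0,"wz":0}]' 110
python3 - <<'E'
from g import *
go([*fr(D,hd,-.40,.0),.033]);snap('scene','s5');f=snap('top','t5')
E
```

```text
clock: 8.9
ee_pos: [0.554, -0.3292, 0.0337]
orientation: [-0.024, -3.141, 0.0]
ft_force: [-0.3, -1.3, 6.8]
gripper_width: 0.0098
pos [ 0.554  -0.3292  0.0337] clk 8.9 F [-0.35 -1.25  6.78] w 0.0098
y heading deg 89.12 tilt z [-0. -0. -1.]
tool delta cm [3.02 1.17 0.07]
```

View pics/t5.png

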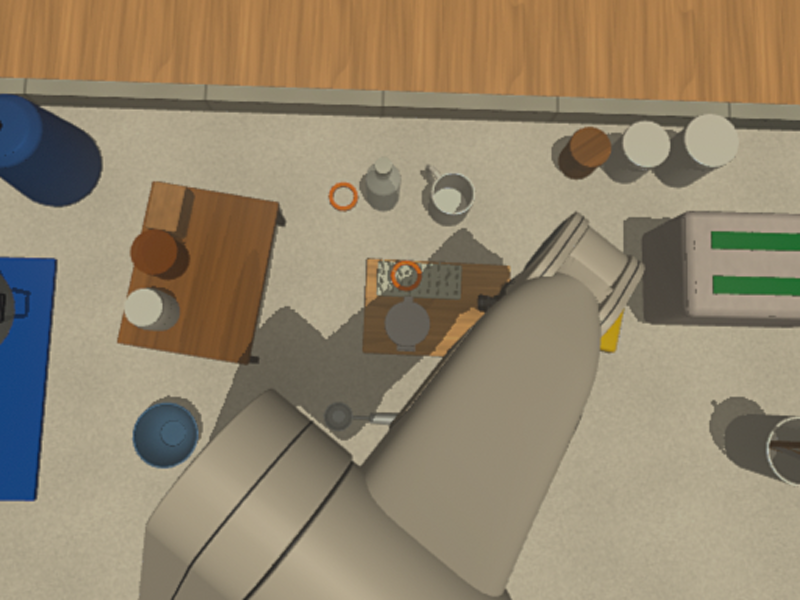

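```bash
python3 -m crank '[{"fingers":255,"dx":0.3,"dy":0.1,"dz":0,"wx":0,"wy":0,"wz":0.015},{"fingers":255,"dx":0.5,"dy":0.1,"dz":0,"wx":0,"wy":0,"wz":0.025},{"fingers":255,"dx":0.6,"dy":0.1,"dz":0,"wx":0,"wy":0,"wz":0.025},{"fingers":255,"dx":0.6,"dy":0.1,"dz":0,"wx":0,"wy":0,"wz":0.025},{"fingers":255,"dx":0.6,"dy":0.1,"dz":0,"wx":0,"wy":0,"wz":0.025},{"fingers":255,"dx":0.4,"dy":0,"dz":0,"wx":0,"wy":0,"wz":0.015},{"fingers":255,"dx":0,"dy":0,"dz":0,"wx":0,"wy":0,"wz":0},{"fingers":255,"dx":0,"dy":0,"dz":0,"wx":0,"wy":0,"wz":0}]' 110
cat > bd.py <<'E'
from g import *
import sys
# two visible long-edge / far-edge fits of the board outline at z=.018
f=snap('top',sys.argv[1]);snap('scene','s'+sys.argv[1]);s=status.get_obs()
g=s['ee_pos'][:2];print('grip in deck',to(D,hd,g).round(4));go([*g,.033])
E
python3 bd.py t6
```

```text
clock: 9.67
ee_pos: [0.5249, -0.3221, 0.0337]
orientation: [-0.226, -3.133, 0.0]
ft_force: [-0.3, -1.0, 7.8]
gripper_width: 0.01
grip in deck [-0.4049 -0.0016]
pos [ 0.5248 -0.3221  0.0337] clk 9.7667 F [-0.85 -0.58  8.57] w 0.0099
y heading deg 81.75 tilt z [-0.001  0.    -1.   ]
tool delta cm [-0.    0.    0.07]
```

View pics/t6.png

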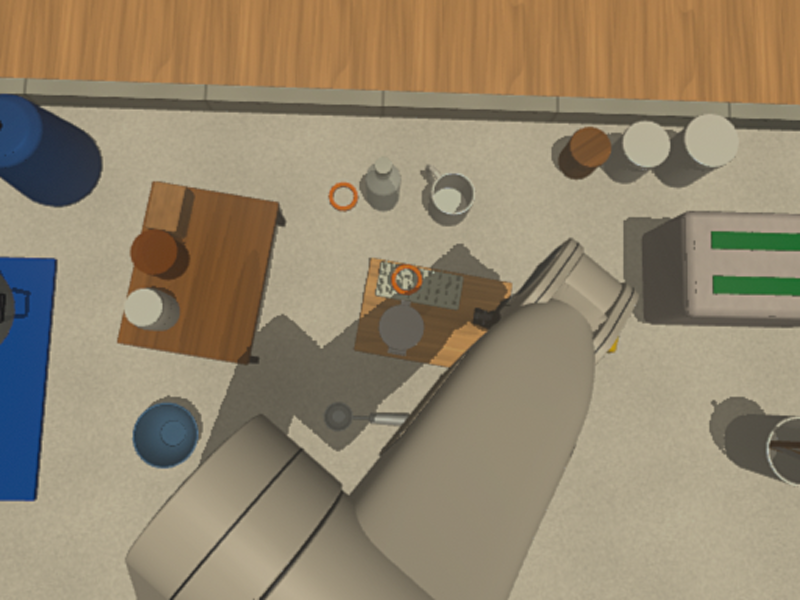

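```bash
cat > ed.py <<'E'
from g import *
import sys
f=dict(np.load(sys.argv[1]));p=pts(f);z=p[...,2]
hsv=cv2.cvtColor(f['image'],cv2.COLOR_RGB2HSV)
w=p[...,:2]-D;X=w@[np.cos(hd),np.sin(hd)];Y=w@[-np.sin(hd),np.cos(hd)]
m=(z>.010)&(z<.10)&(X<-.02)&(X>-.45)&(abs(Y)<.12)&(hsv[...,1]>70)
m=cv2.morphologyEx(m.astype(np.uint8),cv2.MORPH_OPEN,np.ones((3,3)))
n,l,s,c=cv2.connectedComponentsWithStats(m);i=1+np.argmax(s[1:,4]);m=l==i
v,u=np.nonzero(m);print(s[i])
# front edge: leftmost pixel per row (subpixel -0.5); 
rows=[(u[v==r].min()-.5,r) for r in range(v.min()+5,v.max()-12)]
Q=np.array([to(D,hd,ray(f,a,b,.018)) for a,b in rows])
print('front edge deck x/y ends',Q[0].round(4),Q[-1].round(4))
k=np.polyfit(Q[:,1],Q[:,0],1);r=Q[:,0]-np.polyval(k,Q[:,1]);g=abs(r)<.003;k=np.polyfit(Q[g,1],Q[g,0],1)
print('front x at y0',k[1].round(4),'yaw rad',(-k[0]).round(4),g.mean())
# far (+x world) side edge = deck -y : topmost pixel per column ; near side = bottommost
for nm,fn,o in(('-y',np.min,-.5),('+y',np.max,.5)):
    Q=np.array([to(D,hd,ray(f,a,fn(v[u==a])+o,.018)) for a in range(u.min()+12,u.min()+(70 if nm=='-y' else 45))])
    k=np.polyfit(Q[:,0],Q[:,1],1);r=Q[:,1]-np.polyval(k,Q[:,0]);g=abs(r)<.003;
    if g.sum()>5:k=np.polyfit(Q[g,0],Q[g,1],1)
    print(nm,'yaw',k[0].round(4),'y at ends',np.polyval(k,Q[0,0]).round(4),np.polyval(k,Q[-1,0]).round(4),'x',Q[[0,-1],0].round(3),g.mean())
E
python3 ed.py t6.npz
```

```text
[ 259  176   69   59 1916]
front edge deck x/y ends [-0.3266 -0.0698] [-0.2591  0.0553]
front x at y0 -0.2668 yaw rad 0.1638 0.07317073170731707Traceback (most recent call last):
  File "ed.py", line 18, in <module>
    Q=np.array([to(D,hd,ray(f,a,fn(v[u==a])+o,.018)) for a in range(u.min()+12,u.min()+(70 if nm=='-y' else 45))])
                                ~~^^^^^^^^^
    return _wrapreduction(a, np.minimum, 'min', axis, None, out,
                          keepdims=keepdims, initial=initial, where=where)
    return ufunc.reduce(obj, axis, dtype, out, **passkwargs)
           ~~~~~~~~~~~~^^^^^^^^^^^^^^^^^^^^^^^^^^^^^^^^^^^^^
ValueError: zero-size array to reduction operation minimum which has no identity
```

```bash
sed -i 's/&(hsv\[...,1\]>70)//' ed.py; sed -i 's/(z>.010)/(z>.009)/' ed.py; python3 ed.py t6.npz
```

```text
[ 227  165  101   70 4703]
front edge deck x/y ends [-0.1556 -0.0718] [-0.1557  0.0729]
front x at y0 -0.1562 yaw rad -0.0098 0.9807692307692307
-y yaw -0.0085 y at ends -0.0884 -0.087 x [-0.163 -0.325] 0.9655172413793104
+y yaw -0.0078 y at ends 0.0816 0.0823 x [-0.192 -0.282] 1.0
```

Board is square (yaw -0.008 rad, about 3 mm off the middle), with its front edge at deck x = -156 mm. Sliding it in.

```bash
python3 -m crank '[{"fingers":255,"dx":0.05,"dy":0.4,"dz":0,"wx":0,"wy":0,"wz":-0.005},{"fingers":255,"dx":0.05,"dy":0.8,"dz":0,"wx":0,"wy":0,"wz":-0.005},{"fingers":255,"dx":0.05,"dy":1.2,"dz":0,"wx":0,"wy":0,"wz":0},{"fingers":255,"dx":0,"dy":1.3,"dz":0,"wx":0,"wy":0,"wz":0},{"fingers":255,"dx":0,"dy":1.3,"dz":0,"wx":0,"wy":0,"wz":0},{"fingers":255,"dx":0,"dy":1.3,"dz":0,"wx":0,"wy":0,"wz":0},{"fingers":255,"dx":0,"dy":1.3,"dz":0,"wx":0,"wy":0,"wz":0},{"fingers":255,"dx":0,"dy":1.3,"dz":0,"wx":0,"wy":0,"wz":0},{"fingers":255,"dx":0,"dy":1.3,"dz":0,"wx":0,"wy":0,"wz":0},{"fingers":255,"dx":0,"dy":1.2,"dz":0,"wx":0,"wy":0,"wz":0},{"fingers":255,"dx":0,"dy":0.8,"dz":0,"wx":0,"wy":0,"wz":0},{"fingers":255,"dx":0,"dy":0.4,"dz":0,"wx":0,"wy":0,"wz":0},{"fingers":255,"dx":0,"dy":0,"dz":0,"wx":0,"wy":0,"wz":0}]' 110
python3 bd.py t7; python3 ed.py t7.npz
```

```text
clock: 10.85
ee_pos: [0.5404, -0.1968, 0.0337]
orientation: [-0.208, -3.134, 0.002]
ft_force: [1.4, -1.0, 8.4]
gripper_width: 0.0099
grip in deck [-0.2787  0.0013]
pos [ 0.5404 -0.1968  0.0337] clk 10.95 F [0.83 0.99 9.09] w 0.0101
y heading deg 82.39 tilt z [-0.001 -0.    -1.   ]
tool delta cm [-0.    0.    0.07]
[ 182  160   82   66 3557]
front edge deck x/y ends [-0.0293 -0.0642] [-0.0321  0.0688]
front x at y0 -0.0302 yaw rad 0.0136 0.9791666666666666
-y yaw 0.0084 y at ends -0.0806 -0.0819 x [-0.036 -0.198] 0.9655172413793104
+y yaw 0.0558 y at ends 0.0898 0.085 x [-0.068 -0.154] 0.7272727272727273
```

View pics/t7.png

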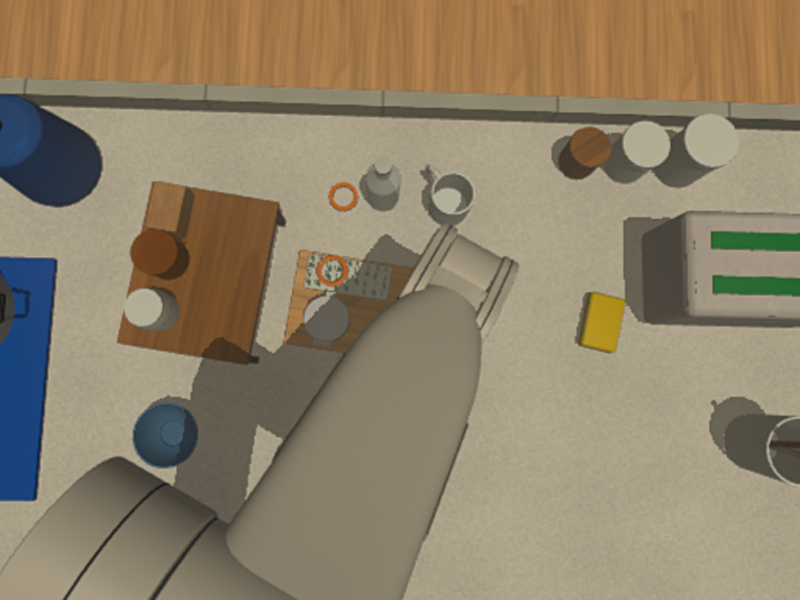

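View pics/st7.png

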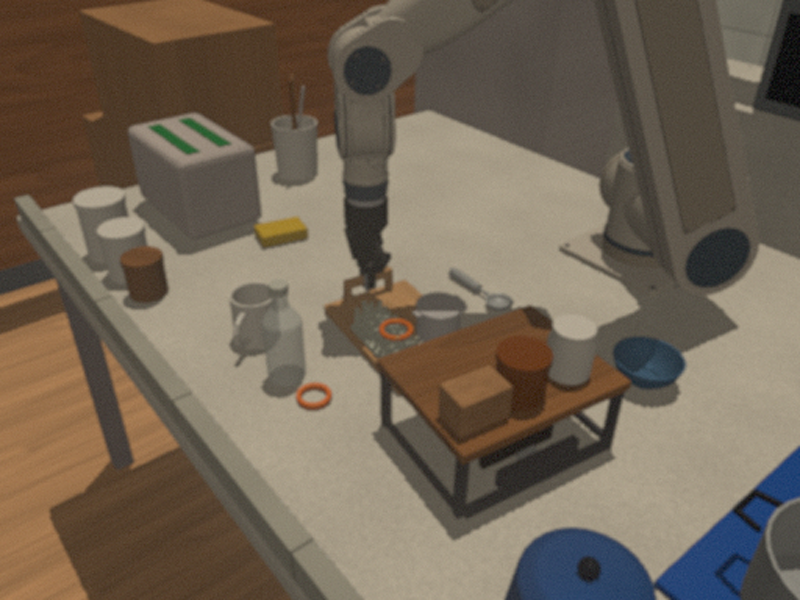

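```bash
python3 -m crank '[{"fingers":255,"dx":-0.05,"dy":0.4,"dz":0,"wx":0,"wy":0,"wz":0.01},{"fingers":255,"dx":-0.05,"dy":0.8,"dz":0,"wx":0,"wy":0,"wz":0},{"fingers":255,"dx":-0.05,"dy":1.2,"dz":0,"wx":0,"wy":0,"wz":0},{"fingers":255,"dx":0,"dy":1.2,"dz":0,"wx":0,"wy":0,"wz":0},{"fingers":255,"dx":0,"dy":1.2,"dz":0,"wx":0,"wy":0,"wz":0},{"fingers":255,"dx":0,"dy":1.2,"dz":0,"wx":0,"wy":0,"wz":0},{"fingers":255,"dx":0,"dy":1.2,"dz":0,"wx":0,"wy":0,"wz":0},{"fingers":255,"dx":0,"dy":1.2,"dz":0,"wx":0,"wy":0,"wz":0},{"fingers":255,"dx":0,"dy":1.2,"dz":0,"wx":0,"wy":0,"wz":0},{"fingers":255,"dx":0,"dy":1.2,"dz":0,"wx":0,"wy":0,"wz":0},{"fingers":255,"dx":0,"dy":1.0,"dz":0,"wx":0,"wy":0,"wz":0},{"fingers":255,"dx":0,"dy":0.7,"dz":0,"wx":0,"wy":0,"wz":0},{"fingers":255,"dx":0,"dy":0.4,"dz":0,"wx":0,"wy":0,"wz":0},{"fingers":255,"dx":0,"dy":0.2,"dz":0,"wx":0,"wy":0,"wz":0}]' 110
python3 bd.py t8; python3 ed.py t8.npz
```

```text
clock: 12.12
ee_pos: [0.5605, -0.0685, 0.0337]
orientation: [-0.225, -3.133, 0.005]
ft_force: [-1.1, -9.2, 9.0]
gripper_width: 0.0099
grip in deck [-1.486e-01  1.000e-04]
pos [ 0.5605 -0.0683  0.0337] clk 12.2167 F [-0.82 -5.02  8.7 ] w 0.0098
y heading deg 81.79 tilt z [-0.001 -0.002 -1.   ]
tool delta cm [-0.    0.    0.07]Traceback (most recent call last):
  File "ed.py", line 8, in <module>
    n,l,s,c=cv2.connectedComponentsWithStats(m);i=1+np.argmax(s[1:,4]);m=l==i
                                                    ~~~~~~~~~^^^^^^^^^
    return _wrapfunc(a, 'argmax', axis=axis, out=out, **kwds)
    return bound(*args, **kwds)
ValueError: attempt to get argmax of an empty sequence
```

```bash
python3 -m crank '[{"fingers":255,"dx":0,"dy":0.3,"dz":0,"wx":0,"wy":0,"wz":0},{"fingers":255,"dx":0,"dy":0.3,"dz":0,"wx":0,"wy":0,"wz":0},{"fingers":255,"dx":0,"dy":0.3,"dz":0,"wx":0,"wy":0,"wz":0},{"fingers":255,"dx":0,"dy":0.3,"dz":0,"wx":0,"wy":0,"wz":0},{"fingers":255,"dx":0,"dy":0.2,"dz":0,"wx":0,"wy":0,"wz":0},{"fingers":255,"dx":0,"dy":0.2,"dz":0,"wx":0,"wy":0,"wz":0},{"fingers":255,"dx":0,"dy":0.1,"dz":0,"wx":0,"wy":0,"wz":0},{"fingers":255,"dx":0,"dy":0.1,"dz":0,"wx":0,"wy":0,"wz":0}]' 110
for i in 1 2 3; do :; done
python3 -m crank '[{"fingers":255,"dx":0,"dy":0.1,"dz":0,"wx":0,"wy":0,"wz":0},{"fingers":255,"dx":0,"dy":0.1,"dz":0,"wx":0,"wy":0,"wz":0},{"fingers":255,"dx":0,"dy":0.1,"dz":0,"wx":0,"wy":0,"wz":0}]' 110
python3 -m crank '[{"fingers":255,"dx":0,"dy":0.1,"dz":0,"wx":0,"wy":0,"wz":0},{"fingers":255,"dx":0,"dy":0.1,"dz":0,"wx":0,"wy":0,"wz":0}]' 110
```

```text
clock: 12.88
ee_pos: [0.563, -0.0513, 0.0336]
orientation: [-0.226, -3.133, 0.005]
ft_force: [-1.1, -8.4, 9.4]
gripper_width: 0.01
clock: 13.13
ee_pos: [0.5634, -0.0484, 0.0336]
orientation: [-0.226, -3.133, 0.005]
ft_force: [-1.0, -7.8, 9.1]
gripper_width: 0.0104
clock: 13.3
ee_pos: [0.5637, -0.0464, 0.0337]
orientation: [-0.226, -3.133, 0.005]
ft_force: [-2.2, -8.2, 8.7]
gripper_width: 0.0103
```

```bash
python3 -m crank '[{"fingers":255,"dx":0,"dy":0.1,"dz":0,"wx":0,"wy":0,"wz":0},{"fingers":255,"dx":0,"dy":0.1,"dz":0,"wx":0,"wy":0,"wz":0},{"fingers":255,"dx":0,"dy":0.1,"dz":0,"wx":0,"wy":0,"wz":0}]' 110 | grep -E "ee_pos|ft"
python3 -m crank '[{"fingers":255,"dx":0,"dy":0.1,"dz":0,"wx":0,"wy":0,"wz":0},{"fingers":255,"dx":0,"dy":0.1,"dz":0,"wx":0,"wy":0,"wz":0}]' 110| grep -E "ee_pos|ft"
python3 -m crank '[{"fingers":255,"dx":0,"dy":0.1,"dz":0,"wx":0,"wy":0,"wz":0},{"fingers":255,"dx":0,"dy":0.1,"dz":0,"wx":0,"wy":0,"wz":0}]' 110| grep -E "ee_pos|ft"
```

```text
ee_pos: [0.5642, -0.0435, 0.0336]
ft_force: [-1.3, -8.8, 9.0]
ee_pos: [0.5644, -0.0415, 0.0337]
ft_force: [-1.7, -8.6, 8.9]
ee_pos: [0.5647, -0.0395, 0.0336]
ft_force: [-1.2, -8.9, 8.1]
```

```bash
python3 -m crank '[{"fingers":255,"dx":0,"dy":0.1,"dz":0,"wx":0,"wy":0,"wz":0},{"fingers":255,"dx":0,"dy":0.1,"dz":0,"wx":0,"wy":0,"wz":0}]' 110| grep -E "ee_pos|ft"
```

```text
ee_pos: [0.565, -0.0375, 0.0336]
ft_force: [-1.2, -9.5, 8.3]
```

```bash
python3 -m crank '[{"fingers":255,"dx":0,"dy":0.1,"dz":0,"wx":0,"wy":0,"wz":0},{"fingers":255,"dx":0,"dy":0.1,"dz":0,"wx":0,"wy":0,"wz":0}]' 110| grep -E "ee_pos|ft"
```

```text
ee_pos: [0.5653, -0.0356, 0.0337]
ft_force: [-0.9, -7.9, 8.8]
```

Still only the drag, about 8 N.

```bash
python3 -m crank '[{"fingers":255,"dx":0,"dy":0.1,"dz":0,"wx":0,"wy":0,"wz":0},{"fingers":255,"dx":0,"dy":0.1,"dz":0,"wx":0,"wy":0,"wz":0}]' 110| grep -E "ee_pos|ft"
python3 -m crank '[{"fingers":255,"dx":0,"dy":0.1,"dz":0,"wx":0,"wy":0,"wz":0},{"fingers":255,"dx":0,"dy":0.1,"dz":0,"wx":0,"wy":0,"wz":0}]' 110| grep -E "ee_pos|ft"
```

```text
ee_pos: [0.5656, -0.0336, 0.0336]
ft_force: [-1.0, -8.8, 9.6]
ee_pos: [0.5658, -0.0316, 0.0336]
ft_force: [-1.4, -8.1, 8.7]
```

```bash
python3 -m crank '[{"fingers":255,"dx":0,"dy":0.1,"dz":0,"wx":0,"wy":0,"wz":0},{"fingers":255,"dx":0,"dy":0.1,"dz":0,"wx":0,"wy":0,"wz":0}]' 110| grep -E "ee_pos|ft"
```

```text
ee_pos: [0.5662, -0.0297, 0.0336]
ft_force: [-1.2, -9.1, 8.9]
```

```bash
python3 -m crank '[{"fingers":255,"dx":0,"dy":0.1,"dz":0,"wx":0,"wy":0,"wz":0},{"fingers":255,"dx":0,"dy":0.1,"dz":0,"wx":0,"wy":0,"wz":0}]' 110| grep -E "ee_pos|ft"
python3 -m crank '[{"fingers":255,"dx":0,"dy":0.1,"dz":0,"wx":0,"wy":0,"wz":0},{"fingers":255,"dx":0,"dy":0.1,"dz":0,"wx":0,"wy":0,"wz":0}]' 110| grep -E "ee_pos|ft"
```

```text
ee_pos: [0.5664, -0.0277, 0.0336]
ft_force: [-1.5, -7.7, 9.7]
ee_pos: [0.5667, -0.0257, 0.0336]
ft_force: [-1.5, -8.6, 8.8]
```

```bash
python3 -m crank '[{"fingers":255,"dx":0,"dy":0.1,"dz":0,"wx":0,"wy":0,"wz":0},{"fingers":255,"dx":0,"dy":0.1,"dz":0,"wx":0,"wy":0,"wz":0}]' 110| grep -E "ee_pos|ft"
```

```text
ee_pos: [0.567, -0.0237, 0.0336]
ft_force: [-1.8, -8.0, 10.0]
```

```bash
python3 -m crank '[{"fingers":255,"dx":0,"dy":0.1,"dz":0,"wx":0,"wy":0,"wz":0},{"fingers":255,"dx":0,"dy":0.1,"dz":0,"wx":0,"wy":0,"wz":0}]' 110| grep -E "ee_pos|ft"
python3 -m crank '[{"fingers":255,"dx":0,"dy":0.1,"dz":0,"wx":0,"wy":0,"wz":0},{"fingers":255,"dx":0,"dy":0.1,"dz":0,"wx":0,"wy":0,"wz":0}]' 110| grep -E "ee_pos|ft"
```

```text
ee_pos: [0.5673, -0.0217, 0.0337]
ft_force: [-0.8, -8.5, 8.7]
ee_pos: [0.5675, -0.0199, 0.0336]
ft_force: [-2.1, -10.5, 9.5]
```

```bash
python3 -m crank '[{"fingers":255,"dx":0,"dy":0.1,"dz":0,"wx":0,"wy":0,"wz":0},{"fingers":255,"dx":0,"dy":0.1,"dz":0,"wx":0,"wy":0,"wz":0}]' 110| grep -E "ee_pos|ft"
```

```text
ee_pos: [0.5677, -0.0184, 0.0336]
ft_force: [-2.1, -12.4, 9.2]
```

Contact at about y = -0.021; force is rising. One more small push, then hold.

```bash
python3 -m crank '[{"fingers":255,"dx":0,"dy":0.1,"dz":0,"wx":0,"wy":0,"wz":0},{"fingers":255,"dx":0,"dy":0.1,"dz":0,"wx":0,"wy":0,"wz":0}]' 110| grep -E "ee_pos|ft"
```

```text
ee_pos: [0.5678, -0.0169, 0.0337]
ft_force: [-3.2, -15.2, 9.6]
```

```bash
python3 -m crank '[{"fingers":255,"dx":0,"dy":0.1,"dz":0,"wx":0,"wy":0,"wz":0},{"fingers":255,"dx":0,"dy":0,"dz":0,"wx":0,"wy":0,"wz":0},{"fingers":255,"dx":0,"dy":0,"dz":0,"wx":0,"wy":0,"wz":0},{"fingers":255,"dx":0,"dy":0,"dz":0,"wx":0,"wy":0,"wz":0},{"fingers":255,"dx":0,"dy":0,"dz":0,"wx":0,"wy":0,"wz":0},{"fingers":255,"dx":0,"dy":0,"dz":0,"wx":0,"wy":0,"wz":0}]' 110
python3 bd.py t9
```

```text
clock: 16.38
ee_pos: [0.5679, -0.0159, 0.0337]
orientation: [-0.228, -3.132, 0.009]
ft_force: [-3.2, -14.3, 10.0]
gripper_width: 0.01
grip in deck [-0.0957  0.0004]
pos [ 0.568  -0.0159  0.0337] clk 16.4833 F [ -3.33 -13.95  10.11] w 0.0104
y heading deg 81.68 tilt z [-0.002 -0.005 -1.   ]
tool delta cm [-0.    0.    0.07]
```

```bash
python3 -m crank '[{"fingers":255,"dx":0,"dy":-0.1,"dz":-0.1,"wx":0,"wy":0,"wz":0},{"fingers":255,"dx":0,"dy":0,"dz":0,"wx":0,"wy":0,"wz":0}]' 110| grep -E "ee_pos|ft"
```

```text
ee_pos: [0.5675, -0.0159, 0.0337]
ft_force: [0.5, -10.4, -2.4]
```

```bash
python3 -m crank '[{"fingers":255,"dx":0,"dy":-0.1,"dz":0.02,"wx":0,"wy":0,"wz":0},{"fingers":255,"dx":0,"dy":0,"dz":0,"wx":0,"wy":0,"wz":0}]' 110| grep -E "ee_pos|ft"
```

```text
ee_pos: [0.5676, -0.016, 0.0337]
ft_force: [-1.1, -6.7, 2.3]
```

```bash
python3 -m crank '[{"fingers":225,"dx":0,"dy":0,"dz":0,"wx":0,"wy":0,"wz":0},{"fingers":200,"dx":0,"dy":0,"dz":0,"wx":0,"wy":0,"wz":0},{"fingers":150,"dx":0,"dy":0,"dz":0,"wx":0,"wy":0,"wz":0},{"fingers":100,"dx":0,"dy":0,"dz":0,"wx":0,"wy":0,"wz":0},{"fingers":100,"dx":0,"dy":0,"dz":0,"wx":0,"wy":0,"wz":0},{"fingers":100,"dx":0,"dy":0,"dz":0,"wx":0,"wy":0,"wz":0}]' 20
python3 bd.py t10
```

```text
clock: 17.32
ee_pos: [0.5683, -0.015, 0.0339]
orientation: [-0.225, -3.133, -0.0]
ft_force: [-0.3, 1.1, 0.6]
gripper_width: 0.0518
grip in deck [-0.0948  0.0001]
pos [ 0.5684 -0.0151  0.034 ] clk 17.4167 F [-0.03  0.33 -0.24] w 0.0523
y heading deg 81.78 tilt z [-0.  0. -1.]
tool delta cm [-0.  -0.   0.1]
```

View pics/st10.png

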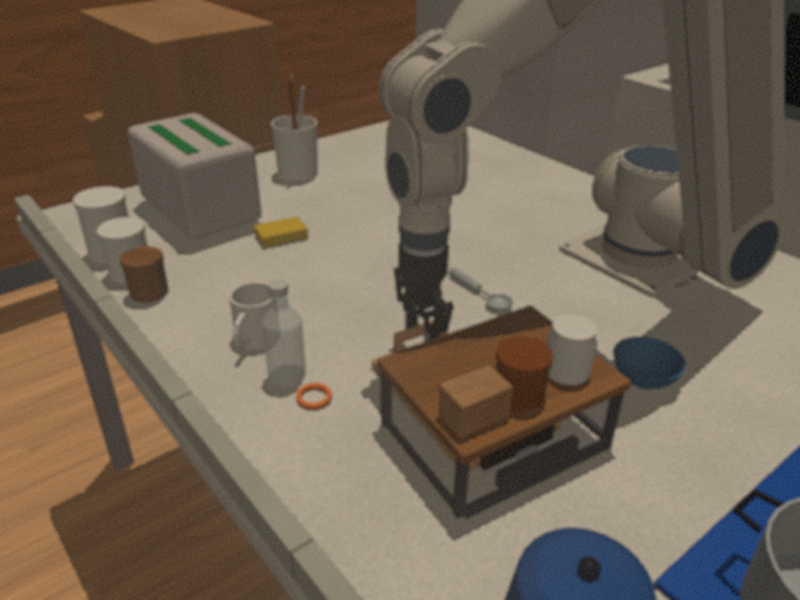

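```bash
python3 -m crank '[{"fingers":100,"dx":0,"dy":0,"dz":-0.6,"wx":0,"wy":0,"wz":0},{"fingers":100,"dx":0,"dy":0,"dz":-1.2,"wx":0,"wy":0,"wz":0},{"fingers":100,"dx":0,"dy":0,"dz":-2,"wx":0,"wy":0,"wz":0},{"fingers":100,"dx":0,"dy":0,"dz":-2.5,"wx":0,"wy":0,"wz":0},{"fingers":100,"dx":0,"dy":0,"dz":-2.5,"wx":0,"wy":0,"wz":0},{"fingers":100,"dx":0,"dy":0,"dz":-2.5,"wx":0,"wy":0,"wz":0},{"fingers":100,"dx":0,"dy":-2.5,"dz":-2.5,"wx":0,"wy":0,"wz":0},{"fingers":100,"dx":0,"dy":-2.5,"dz":-2.5,"wx":0,"wy":0,"wz":0},{"fingers":100,"dx":0,"dy":-2.5,"dz":-2,"wx":0,"wy":0,"wz":0},{"fingers":100,"dx":0,"dy":-2.5,"dz":0,"wx":0,"wy":0,"wz":0},{"fingers":100,"dx":0,"dy":-2.5,"dz":0,"wx":0,"wy":0,"wz":0},{"fingers":100,"dx":0,"dy":-2.5,"dz":0,"wx":0,"wy":0,"wz":0},{"fingers":100,"dx":0,"dy":-2.5,"dz":0,"wx":0,"wy":0,"wz":0},{"fingers":100,"dx":0,"dy":-2.5,"dz":0,"wx":0,"wy":0,"wz":0},{"fingers":100,"dx":0,"dy":-2.5,"dz":0,"wx":0,"wy":0,"wz":0},{"fingers":100,"dx":0,"dy":0,"dz":0,"wx":0,"wy":0,"wz":0}]' 20
python3 bd.py t11
```

```text
clock: 18.75
ee_pos: [0.5356, -0.2416, 0.2172]
orientation: [0.231, 3.133, -0.002]
ft_force: [-1.3, 0.4, -0.1]
gripper_width: 0.0518
grip in deck [-3.207e-01 -3.000e-04]
pos [ 0.5359 -0.2386  0.2172] clk 18.85 F [ 0.03  0.4  -0.55] w 0.0518
y heading deg 81.66 tilt z [-0.  0. -1.]
tool delta cm [-0.   -0.   18.42]
```

View pics/t11.png

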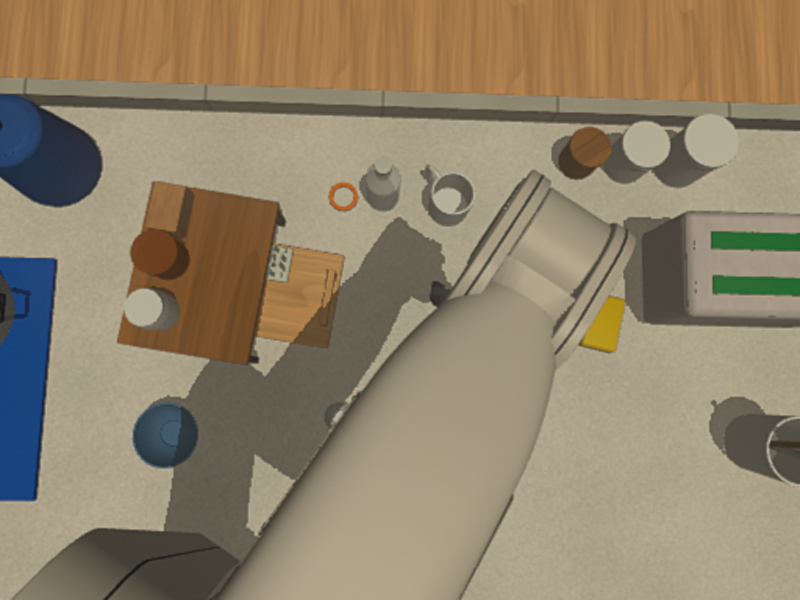

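View pics/st11.png

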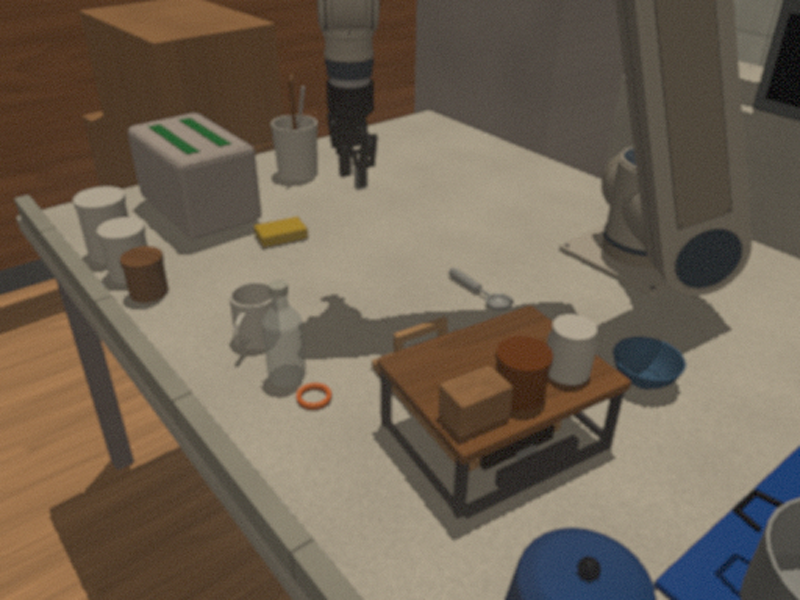

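```bash
python3 - <<'E'
from g import *
print('rear at onset',to(D,hd,[.5673,-.0212])[0]-.0113,'at max',-.0957-.0113)
f=dict(np.load('t11.npz'));p=pts(f);z=p[...,2]
w=p[...,:2]-D;X=w@[np.cos(hd),np.sin(hd)];Y=w@[-np.sin(hd),np.cos(hd)]
m=(z>.009)&(z<.07)&(X<-.005)&(X>-.16)&(abs(Y)<.13)
m=cv2.morphologyEx(m.astype(np.uint8),cv2.MORPH_OPEN,np.ones((3,3)))
n,l,s,c=cv2.connectedComponentsWithStats(m);i=1+np.argmax(s[1:,4]);m=l==i;v,u=np.nonzero(m);print(s[i])
R=np.array([to(D,hd,ray(f,u[v==r].max()+.5,r,.018)) for r in range(v.min()+6,v.max()-4)])
def rf(a,b):
    k=np.polyfit(a,b,1)
    for _ in range(4): g=abs(b-np.polyval(k,a))<.003;k=np.polyfit(a[g],b[g],1)
    return k,g.mean()
k,g=rf(R[:,1],R[:,0]);print('rear x',k[1].round(4),'yaw',-k[0].round(4),g)
for nm,fn,o in(('-y',np.min,-.5),('+y',np.max,.5)):
    Q=np.array([to(D,hd,ray(f,a,fn(v[u==a])+o,.018)) for a in range(u.min()+8,u.max()-10)])
    k,g=rf(Q[:,0],Q[:,1]);print(nm,'yaw',k[0].round(4),'y at x=-.06',np.polyval(k,-.06).round(4),g)
# bystanders: compare t0 vs t11 simple colour centroids
a=dict(np.load('top0.npz'))['image'];b=f['image']
for nm,(x0,y0,x1,y1) in dict(bottle=(230,98,260,138),ring=(207,112,232,138),mug=(265,100,306,146),bowl=(80,250,130,302)).items():
    print(nm,cv2.phaseCorrelate(cv2.cvtColor(a,7)[y0:y1,x0:x1].astype(np.float32),cv2.cvtColor(b,7)[y0:y1,x0:x1].astype(np.float32)))
E
```

```text
rear at onset -0.1123194596795545 at max -0.107
[ 172  158   48   65 2324]
rear x -0.1104 yaw 0.0043 0.9814814814814815
-y yaw 0.0264 y at x=-.06 -0.0845 0.896551724137931
+y yaw -0.0003 y at x=-.06 0.0854 1.0
bottle ((-0.022082714140006843, 0.0100800207057965), 1.0038638838628928)
ring ((0.5041613865077341, 0.4284756172495996), 1.0098155281278822)
mug ((0.5046480523930299, -0.020206962617660196), 0.9965927847005703)
bowl ((0.18799287304560863, -0.06748442046394132), 0.8859947766198052)
```

```bash
python3 -c "
from workcell import workorder
print(workorder.sign_off())"
```

```text
the job is handed in; nothing more can be done
None
```

I shut the lid, slid the board in under the riser until it pressed into the sprung stop, let go and handed the job in. No verdict was reported.

- **Lid:** I swung it down with the closed fingers and pressed to about 13 N. Depth then showed its top level at 84.5 mm. Under the riser it is out of sight, so I could not check it again at the end.
- **Push:** I gripped the bar, turned the board square and moved it onto the middle line, then pushed it in. The drag while gripped was about 8 N. The force began to rise near the end, and I stopped about 5 mm into the stop, which I estimate at 8 N of spring force, and held it for about 0.5 s. Then I eased off, opened the fingers and lifted clear.
- **Final position:** from the top camera, the board is within 1 mm of the middle line. The rear edge gives a yaw of about 0.004 rad. One side edge, partly hidden by the rack, read 0.026 rad, still within the 0.1 rad limit.
- **Contact with the stop:** the rear edge sits about 2 mm beyond where contact began, which suggests roughly 3 N still on the pad. That is inferred from positions good to about 2 mm, not measured directly.
- **Other things:** the bottle, ring, mug and bowl are within about half a pixel of where they started. I checked the sponge and spoon only by eye, and they look unmoved. I saw no sign of touching the riser.

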